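Stack the loaded cup tray onto the tray in the carton

ROBOT

A 6-joint arm with a two-finger parallel gripper is mounted at the origin on the work surface. World frame = base frame: x ahead of the robot, y to its left, z up, the work surface at z = 0. Lengths are in mm, angles in rad, forces in N, time in s.
With the tool pointing down it reaches from about 300 to 875 mm from the base axis. Payload 6.4 kg.
Tool frame: the origin (TCP) lies on the mounting face of the last link; the fingertips stand 173 mm ahead of it and the grasp point (between the pads) lies 155 mm ahead of it; z points along the fingers, y is the direction in which the jaws open and shut (so a half turn about z gives the same grasp; the last joint's range is limited). The gripper opens to 85 mm and grips with 20 to 120 N. Pads are 22 mm wide; open, the fingers measure 114 mm over their backs; the gripper's body (76 mm by 85 mm) begins 54 mm behind the grasp point. The pads swing forward as they close: fully open they stand 13 mm farther back than shut.
Start: joints at [1.02, 0.181, 1.607, -0, 1.354, -0.206], TCP at [194.345, 541.177, 404.688] pointing down, gripper open.
Joint ranges: [-2.99, 2.99], [-0.89, 2.07], [0.3, 2.58], [-1.14, 4.28], [0, 2.63], [-3.12, 3.12]. Speed limits (rad/s): [2.57, 2.57, 3.01, 3.14, 3.14, 3.14].

INTERFACE

Orientations are given as a rotation vector (axis times angle).
In Python, from rig import telemetry, grab_frame, job_done gives the robot as it stands.
- The arm moves only by the shell command python3 -m inch 'ROWS' [FORCE]. ROWS is JSON, a list of rows, each a list of 7 numbers: the turn, a rotation vector about the tool's x, y, z in rad, then the shift along the tool's x, y, z in cm, then the opening, from 0 (shut) to 1 (fully open). In form: [[wx, wy, wz, tx, ty, tz, grip], ...]. A call has 1 to 8 rows; each row shifts and turns the commanded pose from where the row before left it, along the tool's axes as they then stand; what a row does not reach is not made up. A row lasts 1/12 s, in which the tool goes at most 41.7 mm and 7.16 degrees, less where a joint would pass 70% of its speed; a pose out of reach is approached as far as the arm can. A call with a gripper value outside its range is refused whole. The fingers move at their own pace and stop on an object; FORCE is the grip in N (left out, the last holds). Time passes only in rows, so rows that do not move let the fingers close. It gives the time, the measured TCP pose, the force and the opening at its end, in the units of the state.
- telemetry.state(): the state, without advancing time (a new reading comes with each control period).
- grab_frame(name): name is "scene" or "top" or "wrist"; returns a dict with "img" (400x640x3 uint8, red, green, blue), "z_map" (400x640 float32, mm along the optical axis (not along the pixel's ray), 0 where there is no reading), "K" (3x3 intrinsics, pixels), "R" (3x3) and "t" (3): a world point X has camera coordinates R X + t. Camera axes: x right, y down, z forward; pixel columns grow to the right and rows downward; lengths in mm; the calibration is good to about 2 mm. The wrist camera is an equidistant fisheye: a pixel r from the principal point sees the ray r / f radians off the axis. A picture is of the moment at which its call begins.
- job_done(): hands the job in, once; it reports no verdict.
The state is a dict: "time": time; "joint_pos": joint angles; "qvel": joint speeds; "joint_efforts": joint torques, N m; "tcp_pos": TCP position; "eef_rot": TCP orientation; "contact_force": force on the tool from outside, world axes, zero at the start; "moment": the same for the moment, N m; "width": finger opening in mm.
Only numpy, scipy, OpenCV 4.12 (cv2) and the standard library are available. Lean on these libraries where they do the work, as an engineer would, in place of code of your own. Each camera call takes 0.05 s, during which the arm holds its last target.

TASK

Pick up the cup tray by its bridge handle, lift it over the ledge's front rail and bring it forward, then lower it onto the tray standing in the carton so that all four corner lugs drop into the sockets and it sits fully home and level. Both cups must stay standing in the tray, do not let the tray drop onto the other one, and leave the other things on the bench alone; let go at the end.

Things in the scene. Friction and masses are not known exactly. Their poses are not given: they have to be found in the camera images.
- tray: Upper tray, wooden, loose, 120 (x) x 190 (y) mm, about 0.45 kg plus two cups. Origin: its centre at the level of the feet of its four corner lugs, z up. Lugs 13 x 13 mm, 12 mm tall, at x = +-47, y = +-82 mm; floor's upper face at z = 17, rim at 39 mm. Symmetric under a half turn. Starts standing on its lugs on the ledge.
- tray_grip (a point): Middle of the tray's bridge handle, 107 mm above the tray's origin, same axes. The grip bar runs along y: 80 mm long, 16 mm thick in x, 26 mm high (94 to 120 mm above the origin), on two posts at y = +-33 mm. The loaded tray may slowly tilt in the jaws by a few hundredths of a radian as its lugs are pressed on things.
- ledge: Low display ledge, fixed, 152 (x) x 236 (y) mm. Origin: centre of its underside on the bench; the front with the retaining rail faces its own -x, towards the robot. Board top at z = 60 mm; front rail 7 mm thick at x = -76 to -69 mm, its top at z = 90 mm; side cheeks (8 mm thick) and back (6 mm) up to 105 mm.
- carton: Shallow open carton, fixed, 144 (x) x 214 (y) mm, walls 5 mm thick, 30 mm high, floor 5 mm. Origin: centre of its underside on the bench. In it stands the lower tray, 120 x 190 mm, 2.2 kg with plates, loose, parallel to the carton. That tray is not tracked: it may be up to 6 mm off the carton's centre in x and in y, so its sockets must be found by touch or sight.
- carton_top (a point): Point over the carton's centre at the height of the lower tray's four corner towers' flat tops, 67 mm above the carton's origin. Each 26 mm square tower has an open socket 18 x 18 mm, 14 mm deep, at x = +-47, y = +-82 mm of the lower tray's centre; the rest is lower. Upper tray seated: underside on the tops, origin 55 mm above the carton's; lugs not in: 67 mm.
- cup_a: White stem cup, 57 mm tall, foot 42 mm and rim 50 mm across, 0.1 kg; origin at the centre of its foot, z up. Stands loose in the tray's end compartment, about y = +63 mm of the tray.
- cup_b: The same cup in the other compartment, about y = -63 mm of the tray.
- jar: Bystander: white lidded jar, 64 mm across, 100 mm tall; origin at the centre of its underside.
- tape_roll: Bystander: roll of paper tape lying flat, 96 mm across, 45 mm tall; origin at the centre of its underside.
- gift_box: Bystander: closed cardboard box 90 x 120 x 60 mm; origin at the centre of its underside.

How it is judged (in metres and radians):
On the way, in this order (a step that is already met when the one before it is completed fails the run):
1. the tray is lifted above the front rail while still over the ledge (z of tray in the frame of ledge above 0.092 m and x of tray in the frame of ledge above -0.05 m), for 0.05 s.
2. the tray is brought forward, its centre out in front of the rail (x of tray in the frame of ledge below -0.08 m), for 0.05 s.
At the end, for the whole second after the job is handed in: Tray home on the lower tray: origin 52 to 57.5 mm above the carton's, within 16 mm of its centre sideways, turned under 0.06 rad from it (either way round), tilted under 0.03 rad, slower than 20 mm/s; both cups in it, tilted under 0.15 rad, feet under 30 mm above and within 100 mm of its origin (z of tray in the frame of carton between 0.052 and 0.0575 m and horizontal distance between tray and carton below 0.016 m and angle between the x axis of tray and the x axis of carton, either way round below 0.06 rad and angle between tray's own z axis and vertical below 0.03 rad and linear speed of tray below 0.02 m/s and angle between each of cup_a, cup_b's own z axis and vertical below 0.15 rad and z of each of cup_a, cup_b in the frame of tray below 0.03 m and horizontal distance between each of cup_a, cup_b and tray below 0.1 m); the robot touches nothing.
It fails at once if a cup tips over (more than 0.5 rad) (angle between any of cup_a, cup_b's own z axis and vertical above 0.5 rad).
It fails at once if the tray drops onto the lower tray (over 0.5 m/s within 50 mm of it) (linear speed of tray above 0.5 m/s and z of tray in the frame of carton below 0.105 m and horizontal distance between tray and carton below 0.05 m).
It fails at once if a bystander is moved by more than 30 mm (distance of jar from where it was at the start of the episode above 0.03 m).
It fails at once if a bystander is moved by more than 30 mm (distance of tape_roll from where it was at the start of the episode above 0.03 m).
It fails at once if a bystander is moved by more than 30 mm (distance of gift_box from where it was at the start of the episode above 0.03 m).
It also fails if it takes over 72 s, if anything falls off the work surface, if the arm or the gripper's body presses on something with over 40 N, if the wrist force passes 120 N, or if a joint passes its speed limit or range.

## Working session

There is one attempt and no reset: what is moved stays moved. The work goes in short steps, Python scripts to look and compute and a shell command to move; the robot and the scene stay as the last step left them, time stands still between calls to the robot, and variables do not carry over. Pictures are saved under pics/ and viewed, and the job is handed in when it is done.

```bash
ls; mkdir -p pics; python3 - <<'E'
from rig import telemetry, grab_frame
import cv2
s=telemetry.state(); print(s)
for n in("scene","top","wrist"):
    f=grab_frame(n); cv2.imwrite(f"pics/a_{n}.png",f["img"][:,:,::-1]); print(n,f["K"].tolist(),f["R"].round(4).tolist(),f["t"].round(1).tolist())
    import pickle; pickle.dump(f,open(f"f_{n}.pkl","wb"))
E
```

```text
pics
{'time': 0.0, 'joint_pos': array([ 1.01970294e+00,  1.81557902e-01,  1.60804308e+00, -3.07841280e-05,
        1.35379539e+00, -2.06329917e-01]), 'qvel': array([-0.00052895, -0.00105503, -0.00181702, -0.00019272, -0.00037562,
        0.00143547]), 'joint_efforts': array([-6.18937465e-04, -4.44847155e+01, -3.51352108e+01, -2.18968994e-04,
        8.76332080e-03,  1.92986090e-05]), 'tcp_pos': array([194.19728313, 540.9323559 , 403.75744821]), 'eef_rot': array([-5.38755004e-01, -3.09440240e+00,  2.64941909e-03]), 'contact_force': array([0.46058161, 0.10511983, 0.4769854 ]), 'moment': array([0.01886015, 0.01664657, 0.01036711]), 'width': 85.17908447764398}
scene [[448.711573760246, 0.0, 317.3881016770631], [0.0, 448.711573760246, 197.62891941693803], [0.0, 0.0, 1.0]] [[-0.4781, 0.8783, 0.0012], [0.4562, 0.2495, -0.8542], [-0.7505, -0.4079, -0.52]] [280.3, -139.2, 1824.1]
top [[421.82579291526685, 0.0, 327.0594479512011], [0.0, 421.82579291526685, 197.5616337611747], [0.0, 0.0, 1.0]] [[0.0003, -1.0, 0.0044], [-0.991, -0.0009, -0.1337], [0.1337, -0.0043, -0.991]] [-0.4, 547.1, 1418.5]
wrist [[309.70691628693146, 0.0, 318.3117698164271], [0.0, 309.70691628693146, 198.4049797715717], [0.0, 0.0, 1.0]] [[0.3383, 0.941, -0.0024], [0.8944, -0.3207, 0.3119], [0.2927, -0.1076, -0.9501]] [-574.2, -40.5, 381.4]
```

View pics/a_scene.png

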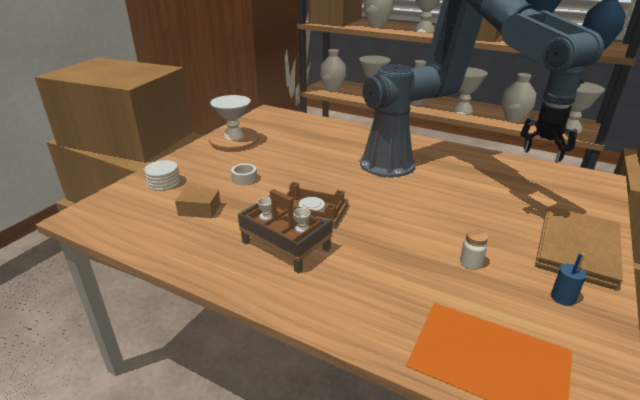

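View pics/a_top.png

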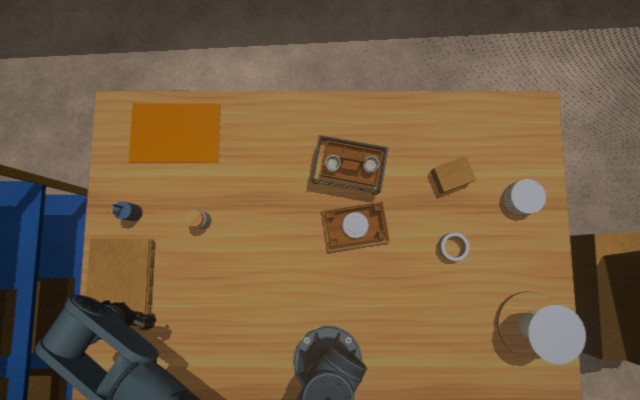

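View pics/a_wrist.png

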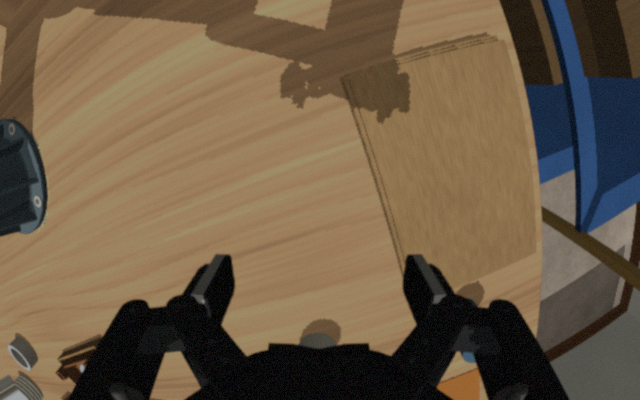

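The top view shows the ledge with the upper tray and cups near (349,165), the carton near (355,227), the jar at (199,219), the box at (453,177) and the tape at (454,248). I'll zoom in and build point positions from the depth.

```bash
cat > h.py <<'E'
import numpy as np,cv2,pickle
from scipy.spatial.transform import Rotation as Ro
def cloud(f):
    z=f["z_map"].astype(float);K=f["K"];v,u=np.mgrid[:z.shape[0],:z.shape[1]]
    P=np.stack([(u-K[0,2])/K[0,0]*z,(v-K[1,2])/K[1,1]*z,z],-1)
    W=(P-f["t"])@f["R"]; W[z<=0]=np.nan
    return W
def ray(f,u,v,zp):
    K=f["K"];d=np.array([(u-K[0,2])/K[0,0],(v-K[1,2])/K[1,1],1])@f["R"]; c=-f["R"].T@f["t"]
    return c+d*(zp-c[2])/d[2]
def proj(f,X):
    p=f["R"]@np.asarray(X,float)+f["t"]; q=f["K"]@p; return q[:2]/q[2]
E
python3 - <<'E'
from h import *
f=pickle.load(open("f_top.pkl","rb"));im=f["img"][:,:,::-1]
c=im[125:260,300:400]; cv2.imwrite("pics/b_top.png",cv2.resize(c,None,fx=5.5,fy=4.4,interpolation=cv2.INTER_CUBIC) if 0 else cv2.resize(c,None,fx=4.4,fy=4.4,interpolation=cv2.INTER_CUBIC))
g=pickle.load(open("f_scene.pkl","rb"));c=g["img"][175:275,225:360,::-1]; cv2.imwrite("pics/b_scene.png",cv2.resize(c,None,fx=5.5,fy=5.5,interpolation=cv2.INTER_CUBIC))
W=cloud(f)
np.set_printoptions(linewidth=250,suppress=True)
print("z rows 130..255 step4, cols 306..394 step 4")
for v in range(130,256,4): print(v,W[v,306:394:4,2].round(0).astype(int))
print(W[165,349],W[227,355], proj(f,[0,0,0]))
E
```

```text
z rows 130..255 step4, cols 306..394 step 4
130 [-2 -3 -1  2  0  0 -1 -2 -4  1 -2  4  3  6  0  2 -1  1  2 -2 -1  3]
134 [ 0  6  3 -7  4  7 -4  2  7 -3  3  2  3  2  3 -1  0  1 -1  4  0  0]
138 [  3   1   2   2  93  96 109 105 105  -3   1   1   2  -1   1   2  -1   1   1   9  -4  -3]
142 [  5   3   1 109  61  63  92  99 101  81  90 100 103 103  -4  -4   1   3   1  -4  -2  -1]
146 [ -3   1   4 106  58 102  76  80  75  71  78  90 102  97  74  85  99  99 104  99   3  -3]
150 [  4   3   0 106  62 100  72  77  77  79  79  77  76  80  73  74  95  94 104  73 105   5]
154 [ -4   0   5  85  66  74  80  77  79 181 184 176  81  76  75  77  81  78  79  95 105  -1]
158 [-10  -1  -6  62  64  78 120 115 133 173 179 182 178 182 181 132 115 124  74  63 110  -4]
162 [  2   0 103  60  57 133 113  99 114  96  77  83  70  83 161 117 103 107 133  65   6  -1]
166 [ -4  -2 105  64  97  77 111 109 130  75  76  79  81  73  96 118 105 110 131  76  -1  -3]
170 [ -1   0 106  61  98  73  85  84  80  82  70  75  77  76  78  79  80  81  92 105   2   2]
174 [  5   3  99  52  96  80  74  75  77  78  78  77  76  75  78  
[... 2150 characters left out ...]
  0  1 -3  4 36 32  4  4  1  4 -6 -2  6  3  3  0 -5  3 -5 -8]
254 [                  -1                    0                    6                   -1                   -3                    1                    3                   -2                   -4 -9223372036854775808                    1
                   -4                    1                    2                    2                    4                   -5                    6                   -1                   -1                    5                    5]
[652.37998409 -73.97457536  80.59197019] [445.89102874 -95.804372    33.50344451] [326.95101647 360.27246643]<stdin>:8: RuntimeWarning: invalid value encountered in cast
```

```bash
sleep 1
```

```text
(no output)
```

View pics/b_top.png

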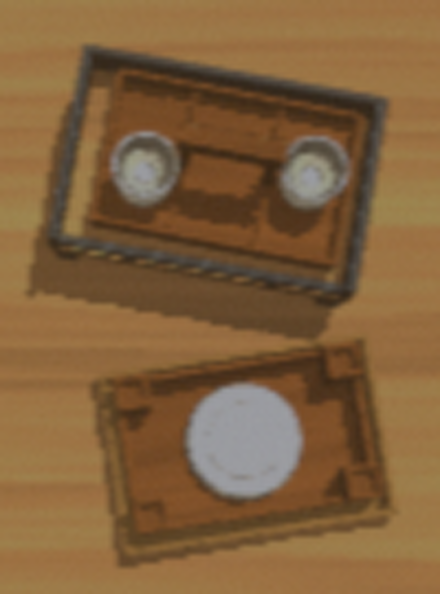

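View pics/b_scene.png

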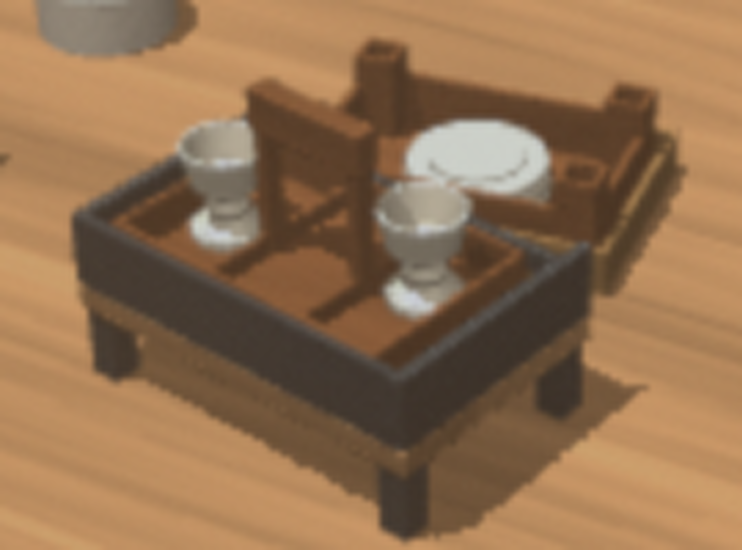

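The zoom shows the handle bar at crop (220,165) between the two cups, parallel to the ledge, and the lower tray's four towers near crop (130,390), (345,360), (150,515) and (360,485). I'll take coarse measurements from the depth now, then refine with the wrist camera.

```bash
cat > m1.py <<'E'
from h import *
np.set_printoptions(suppress=True,precision=1)
def rect(P):
    (c,s,a)=cv2.minAreaRect(P[:,:2].astype(np.float32)); 
    d=np.cov(P[:,:2].T);w,v=np.linalg.eigh(d);a=np.degrees(np.arctan2(v[1,1],v[0,1]))
    return np.array(c),np.array(s),a
for n in("top","scene"):
    f=pickle.load(open(f"f_{n}.pkl","rb"));W=cloud(f).reshape(-1,3);hsv=cv2.cvtColor(f["img"],cv2.COLOR_RGB2HSV).reshape(-1,3)
    ok=np.isfinite(W[:,2])&(abs(W[:,1]+90)<170)&(W[:,0]>300)&(W[:,0]<800)
    h=ok&(W[:,2]>150)&(W[:,2]<195)&(W[:,0]>550)
    P=W[h]; print(n,"handle",h.sum(),P.mean(0),rect(P)[2],np.percentile(P[:,2],[5,50,95]))
    w=ok&(hsv[:,1]<70)&(hsv[:,2]>110)
    for lo,hi,nm in((560,760,"cups"),(380,520,"plate")):
        for s in (1,-1):
            q=W[w&(W[:,0]>lo)&(W[:,0]<hi)&(W[:,2]>25)]; m=np.median(q[:,1]); q=q[(q[:,1]-m)*s>0] if nm=="cups" else q
            if len(q): print(nm,len(q),q.mean(0),rect(q)[:2],q[:,2].max())
    d=ok&(hsv[:,2]<85)&(hsv[:,1]<110)&(W[:,2]>80)&(W[:,0]>520)&(W[:,2]<115)
    print("ledge",d.sum(),rect(W[d]),cv2.minAreaRect(W[d][:,:2].astype(np.float32)))
    t=ok&(W[:,2]>56)&(W[:,2]<78)&(W[:,0]<530)
    im=t.reshape(400,640).astype(np.uint8); k,l,st,ce=cv2.connectedComponentsWithStats(im)
    for i in range(1,k):
        if st[i,4]>=6: print("tower",st[i,4],ce[i],W[(l==i).ravel()].mean(0))
    b=ok&(W[:,2]>15)&(W[:,0]<530)&(W[:,0]>330); print("carton",cv2.minAreaRect(W[b][:,:2].astype(np.float32)))
E
python3 m1.py
```

```text
top handle 164 [655.6 -81.  176.8] 78.69918345862521 [159.7 178.7 183.6]
cups 139 [650.2 -16.7 110.9] (array([641.6, -54.6]), array([133.2,  50.9])) 141.86059032410822
cups 139 [ 647.  -144.1  109.7] (array([ 648.2, -145. ]), array([47. , 42.2])) 140.91480282185492
plate 518 [454.1 -97.   34. ] (array([454.6, -97.6]), array([86.1, 85.8])) 45.002706770967805
plate 518 [454.1 -97.   34. ] (array([454.6, -97.6]), array([86.1, 85.8])) 45.002706770967805
ledge 396 (array([654.7, -72.4]), array([231.4, 150.7]), np.float64(77.85653014016978)) ((654.7189331054688, -72.3593521118164), (231.4027862548828, 150.72164916992188), 79.70702362060547)
tower 51 [377.8 206.5] [ 513.3 -171.3   64.6]
tower 41 [330.1 213.7] [488.6 -10.2  65.7]
tower 45 [382.8 233.8] [ 421.2 -186.5   65.5]
tower 41 [334.2 241.4] [395.8 -23.8  65.1]
carton ((452.3004150390625, -100.3705825805664), (144.05487060546875, 214.33111572265625), 8.72245979309082)
scene handle 256 [664.4 -73.2 170.1] 80.89004954594107 [155.5 171.9 180.2]
cups 276 [654.9 -14.2 111.3] (array([658.9, -12.9]), array([62.5, 43.6])) 135.4421775119416
cups 276 [ 652.6 -135.6  110.1] (array([ 624.1, -125.2]), array([102.9, 169.4])) 137.23557225328665
plate 283 [458.3 -90.2  33.4] (array([462.8, -90.9]), array([104.3,  86. ])) 48.816639316182204
plate 283 [458.3 -90.2  33.4] (array([462.8, -90.9]), array([104.3,  86. ])) 48.816639316182204
ledge 790 (array([658.9, -68.1]), array([237.7, 156.8]), np.float64(97.59180013639113)) ((658.8758544921875, -68.10914611816406), (237.6992645263672, 156.7788848876953), 79.56254577636719)
tower 53 [293.7 185. ] [ 425.2 -180.7   62.4]
tower 55 [339.2 193. ] [399.6 -18.6  63.1]
tower 60 [330.4 207.2] [491.9  -4.3  63. ]
carton ((456.23028564453125, -94.13836669921875), (149.4856719970703, 214.27793884277344), 9.09715461730957)
```

Measured so far: the handle is at about (655,-80,180) and the tray's yaw is about -11°. The carton is at (452,-100) with yaw +8.7°, and the towers average (455,-98) at z≈65. I'll turn the tool and move to a viewpoint above and between them.

```bash
python3 -m inch '[[0,0,0.118,0,0,0,1],[0,0,0.118,0,0,0,1],[0,0,0.118,0,0,0,1],[0,0,0.118,0,0,0,1],[0,0,0.118,0,0,0,1],[0,0,0.118,0,0,0,1]]'
python3 -m inch '[[0,0,0.118,0,0,0,1],[0,0,0.118,0,0,0,1],[0,0,0.118,0,0,0,1],[0,0,0.118,0,0,0,1],[0,0,0.118,0,0,0,1],[0,0,0.116,0,0,0,1]]'
python3 -m inch '[[0,0,0,-3.15,2.44,0,1],[0,0,0,-3.15,2.44,0,1],[0,0,0,-3.15,2.44,0,1],[0,0,0,-3.15,2.44,0,1],[0,0,0,-3.15,2.44,0,1],[0,0,0,-3.15,2.44,0,1],[0,0,0,-3.15,2.44,0,1]]'
```

```text
time: 0.65
tcp_pos: [194.3, 541.1, 404.3]
eef_rot: [-1.586, -2.712, 0.001]
contact_force: [0.1, 0.1, -0.1]
width: 85.5
time: 1.15
tcp_pos: [194.3, 541.1, 404.3]
eef_rot: [2.426, 1.996, -0.001]
contact_force: [-0.0, 0.6, -0.1]
width: 85.5
time: 1.73
tcp_pos: [321.1, 290.9, 404.6]
eef_rot: [2.419, 2.004, 0.0]
contact_force: [1.2, 0.8, -0.5]
width: 85.7
```

```bash
python3 -m inch '[[0,0,0,-3.15,2.44,0,1],[0,0,0,-3.15,2.44,0,1],[0,0,0,-3.15,2.44,0,1],[0,0,0,-3.15,2.44,0,1],[0,0,0,-3.15,2.44,0,1],[0,0,0,-3.15,2.44,0,1],[0,0,0,-3.15,2.44,0,1]]'
python3 -m inch '[[0,0,0,-3.15,2.44,0,1],[0,0,0,-3.15,2.44,0,1],[0,0,0,-3.15,2.44,0,1],[0,0,0,-3.15,2.44,0,1],[0,0,0,-3.15,2.44,0,1],[0,0,0,-3.15,2.44,0,1],[0,0,0,0,0,0,1],[0,0,0,0,0,0,1]]'
python3 - <<'E'
from rig import telemetry, grab_frame
import cv2,pickle
f=grab_frame("wrist");f["s"]=telemetry.state();pickle.dump(f,open("w1.pkl","wb"));cv2.imwrite("pics/w1.png",f["img"][:,:,::-1])
E
```

```text
time: 2.32
tcp_pos: [447.8, 42.1, 404.7]
eef_rot: [2.42, 2.003, 0.0]
contact_force: [1.7, 0.6, 0.3]
width: 85.3
time: 2.98
tcp_pos: [556.3, -171.0, 403.6]
eef_rot: [-2.422, -1.998, 0.001]
contact_force: [0.0, -0.2, -0.8]
width: 85.4
```

```bash
sleep 0.1
```

```text
(no output)
```

View pics/w1.png

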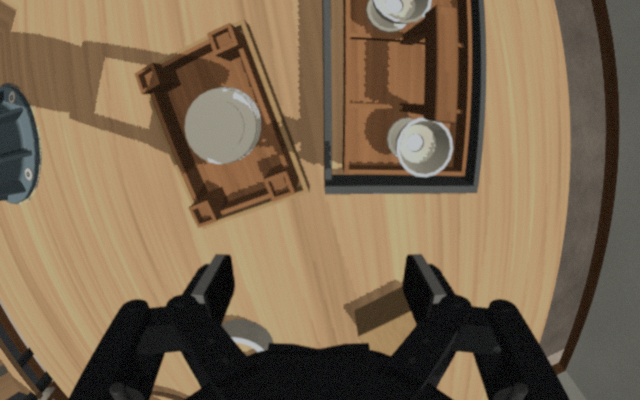

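The wrist view shows all four sockets, at about (150,77), (222,40), (278,185) and (205,212). The tray with its cups and bar is at the top right, with the bar around (445,65). I'll take a closer look at the carton.

```bash
python3 -m inch '[[0,0,0,-0.5,-2.6,1.9,1],[0,0,0,-0.5,-2.6,1.9,1],[0,0,0,-0.5,-2.6,1.9,1],[0,0,0,-0.5,-2.6,1.9,1],[0,0,0,0,0,0,1],[0,0,0,0,0,0,1]]'
python3 - <<'E'
from rig import telemetry, grab_frame
import cv2,pickle
f=grab_frame("wrist");f["s"]=telemetry.state();pickle.dump(f,open("w2.pkl","wb"));cv2.imwrite("pics/w2.png",f["img"][:,:,::-1])
E
```

```text
time: 3.53
tcp_pos: [448.4, -167.4, 327.5]
eef_rot: [-2.417, -2.002, 0.001]
contact_force: [0.5, -0.4, -0.6]
width: 85.7
```

```bash
sleep 0.1
```

```text
(no output)
```

View pics/w2.png

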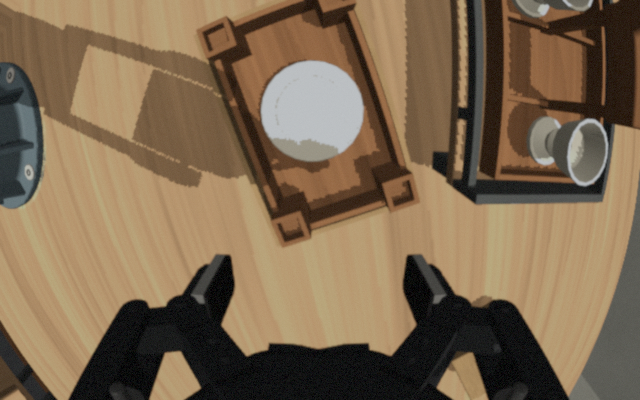

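```bash
cat >> h.py <<'E'
def wproj(f,X):
    p=f["R"]@np.asarray(X,float)+f["t"]; th=np.arctan2(np.hypot(p[0],p[1]),p[2]); r=th*f["K"][0,0]/np.hypot(p[0],p[1])
    return f["K"][:2,2]+r*p[:2]
def wdir(f,u,v):
    d=(np.array([u,v])-f["K"][:2,2])/f["K"][0,0]; th=np.hypot(*d)
    return np.r_[np.sinc(th/np.pi)*d,np.cos(th)]@f["R"]
def wray(f,u,v,zp):
    d=wdir(f,u,v); c=-f["R"].T@f["t"]; return c+d*(zp-c[2])/d[2]
E
python3 - <<'E'
from h import *
f=pickle.load(open("w2.pkl","rb"));g=pickle.load(open("w1.pkl","rb"))
def tile(f,pts,h,n):
    T=[]
    for u,v in pts:
        im=cv2.copyMakeBorder(f["img"],h,h,h,h,cv2.BORDER_CONSTANT); c=im[v:v+2*h,u:u+2*h,::-1]
        c=cv2.resize(c,(290,290),interpolation=cv2.INTER_NEAREST)
        cv2.putText(c,f"{u},{v}",(5,15),0,.5,(0,255,0)); T.append(c)
    cv2.imwrite(n,np.vstack([np.hstack(T[:2]),np.hstack(T[2:])]))
tile(f,[(218,40),(335,20),(291,228),(399,190)],24,"pics/t2.png")
tile(g,[(150,77),(222,40),(205,212),(278,185)],20,"pics/t1.png")
E
sleep 0.1
```

```text
(no output)
```

View pics/t2.png

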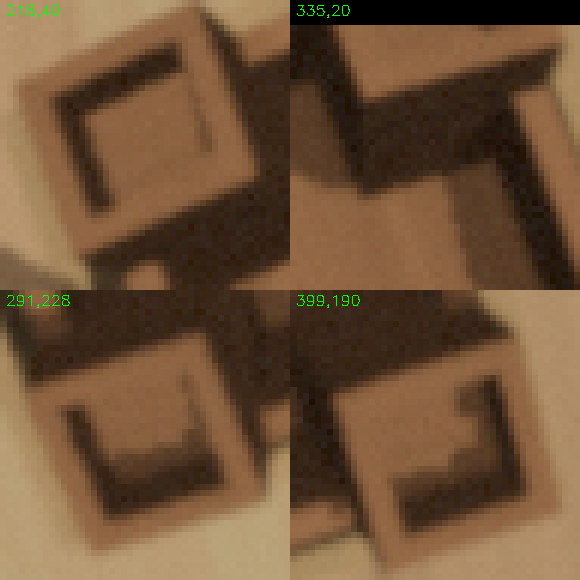

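View pics/t1.png

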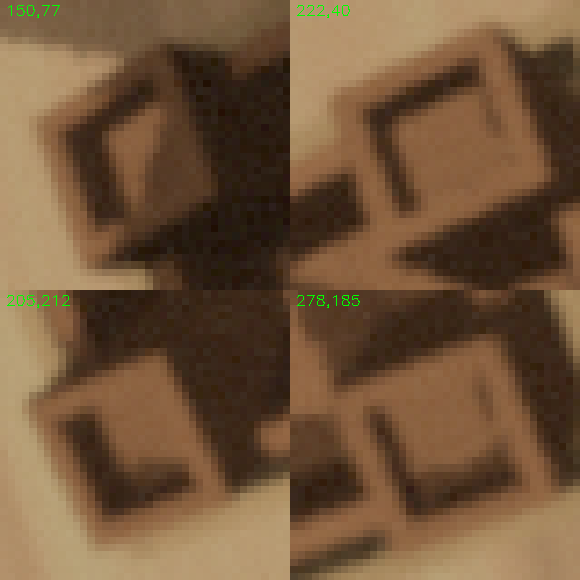

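I picked the tower-top corners in both views. Next I cast them onto the tower plane and triangulate to check the height.

```bash
cat > m2.py <<'E'
from h import *
np.set_printoptions(suppress=True,precision=1)
w1=pickle.load(open("w1.pkl","rb"));w2=pickle.load(open("w2.pkl","rb"))
# keys: bx=near robot(-x)/far, y
A={("-","+"):(w1,150,77,20,[(38,122),(170,45),(215,193),(92,268)]),("+","+"):(w1,222,40,20,[(42,100),(195,25),(262,180),(110,247)]),
("-","-"):(w1,205,212,20,[(30,112),(165,60),(232,205),(95,255)]),("+","-"):(w1,278,185,20,[(45,97),(205,45),(262,200),(112,250)])}
B={("-","+"):(w2,218,40,24,[(17,82),(197,5),(260,175),(82,258)]),("-","-"):(w2,291,228,24,[(28,95),(208,40),(268,205),(95,262)]),("+","-"):(w2,399,190,24,[(42,105),(222,45),(272,222),(95,280)])}
def pix(e): f,u,v,h,L=e; return [(u-h+x*2*h/290-.5,v-h+y*2*h/290-.5) for x,y in L]
def fit(C):
    k=list(C); M=np.array([[47*(1 if a=="+" else -1),82*(1 if b=="+" else -1)] for a,b in k],float); P=np.array([C[i][:2] for i in k])
    m=M.mean(0);p=P.mean(0);X=(M-m);Y=P-p
    th=np.arctan2((X[:,0]*Y[:,1]-X[:,1]*Y[:,0]).sum(),(X*Y).sum());c,s=np.cos(th),np.sin(th);R=np.array([[c,-s],[s,c]])
    return p-R@m,th,np.hypot(*(P-(p+X@R.T)).T)
for nm,D in(("w1",A),("w2",B)):
    C={}
    for k,e in D.items():
        q=np.array([wray(e[0],u,v,67) for u,v in pix(e)]); C[k]=q.mean(0); print(nm,k,C[k],np.linalg.norm(q-np.roll(q,1,0),axis=1))
    print(fit(C))
for k in B:
    for (a,b) in zip(pix(A[k]),pix(B[k])):
        d1,d2=wdir(w1,*a),wdir(w2,*b);c1=-w1["R"].T@w1["t"];c2=-w2["R"].T@w2["t"]
        s=np.linalg.lstsq(np.stack([d1,-d2],1),c2-c1,rcond=None)[0]; p=c1+d1*s[0];q=c2+d2*s[1]; print(k,(p+q)/2,np.linalg.norm(p-q))
E
python3 m2.py
```

```text
w1 ('-', '+') [397.1 -22.3  67. ] [25.6 25.8 24.6 24.1]
w1 ('+', '+') [489.8  -7.8  67. ] [25.  24.  25.7 23.3]
w1 ('-', '-') [ 421.7 -183.5   67. ] [25.  25.4 24.8 26. ]
w1 ('+', '-') [ 514.6 -168.7   67. ] [24.5 24.3 24.  23.3]
(array([455.8, -95.6]), np.float64(0.15343211920633928), array([0.6, 0.5, 0.4, 0.8]))
w2 ('-', '+') [396.9 -22.1  67. ] [26.4 25.3 25.  25. ]
w2 ('-', '-') [ 422.  -183.7   67. ] [26.2 25.6 25.1 25.7]
w2 ('+', '-') [ 514.  -169.8   67. ] [25.8 25.2 26.1 25.6]
(array([455.7, -95.8]), np.float64(0.15167030096664552), array([0.3, 0.5, 0.5]))
('-', '+') [382.5 -11.4  67.4] 0.8191365851230055
('-', '+') [407.   -7.6  65.1] 0.2186998938281382
('-', '+') [411.6 -33.   68.5] 0.2609201236253152
('-', '+') [386.1 -36.5  65.5] 0.07893357452856015
('-', '-') [ 407.7 -172.8   67.1] 0.4801081096942666
('-', '-') [ 433.3 -168.8   68.6] 0.08807264617707034
('-', '-') [ 436.4 -193.8   67.6] 0.431362774517231
('-', '-') [ 411.4 -197.4   68.9] 0.4547123836317253
('+', '-') [ 499.9 -159.3   64.1] 1.036558475229244
('+', '-') [ 524.7 -155.6   65.5] 0.02569905655226338
('+', '-') [ 528.2 -178.9   70. ] 1.3990171834915661
('+', '-') [ 504.1 -184.    65.1] 2.2389704751678776
```

The lower tray is well determined: centre (455.8, -95.7), yaw 0.152 rad, tops at z≈67. The residuals are under 1 mm, and it sits about 3–5 mm off the carton centre, within the stated 6 mm. Next I look at the handle from two positions.

```bash
python3 -m inch '[[0,0,0,0,0,-3.8,1],[0,0,0,0,0,-3.8,1],[0,0,0,0.3,3.9,0,1],[0,0,0,0.3,3.9,0,1],[0,0,0,0.3,3.9,0,1],[0,0,0,0.3,3.9,0,1],[0,0,0,0.4,3.6,0,1],[0,0,0,0,0,0,1]]'
python3 -m inch '[[0,0,0,0,0,0,1]]'
cat > snap.py <<'E'
import sys
from rig import telemetry, grab_frame
import cv2,pickle
n=sys.argv[1];c=sys.argv[2] if len(sys.argv)>2 else "wrist"
f=grab_frame(c);f["s"]=telemetry.state();pickle.dump(f,open(n+".pkl","wb"));cv2.imwrite(f"pics/{n}.png",f["img"][:,:,::-1])
E
python3 snap.py w3
```

```text
time: 4.25
tcp_pos: [647.3, -188.7, 403.6]
eef_rot: [2.416, 2.005, 0.003]
contact_force: [-1.5, -0.3, -1.3]
width: 85.6
time: 4.33
tcp_pos: [644.0, -188.4, 404.1]
eef_rot: [-2.418, -2.006, -0.0]
contact_force: [-0.9, -0.5, 0.0]
width: 85.4
```

```bash
sleep 0.1
```

```text
(no output)
```

View pics/w3.png

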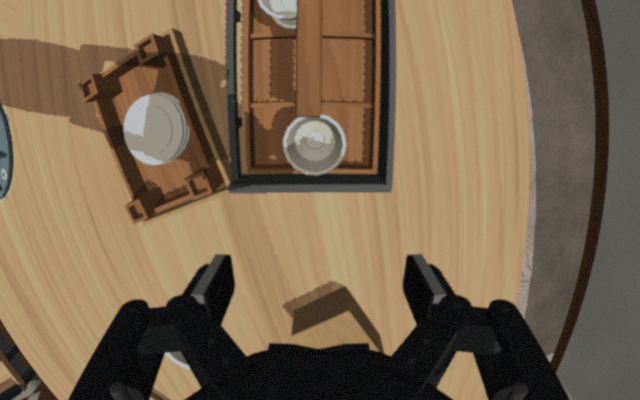

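The bar runs vertically from about (308,118) up past the top edge. I'll shift 6 cm along tool x for the second view.

```bash
python3 -m inch '[[0,0,0,3,0,0,1],[0,0,0,3,0,0,1],[0,0,0,0,0,0,1],[0,0,0,0,0,0,1]]'
python3 snap.py w4; python3 - <<'E'
from h import *
g=pickle.load(open("w3.pkl","rb"));f=pickle.load(open("w4.pkl","rb"));T=[]
for q in(g,f): T.append(cv2.resize(q["img"][0:200,220:420,::-1],(400,400),interpolation=cv2.INTER_CUBIC))
cv2.imwrite("pics/t34.png",np.hstack(T)); print(f["s"]["tcp_pos"],f["s"]["eef_rot"])
E
```

```text
time: 4.72
tcp_pos: [652.5, -128.4, 406.4]
eef_rot: [2.416, 2.005, 0.002]
contact_force: [-1.0, -0.9, 0.2]
width: 85.7
[ 652.45864447 -129.60610545  406.26053917] [2.41707784e+00 2.00358868e+00 9.56366652e-04]
```

```bash
sleep 0.1
```

```text
(no output)
```

View pics/t34.png

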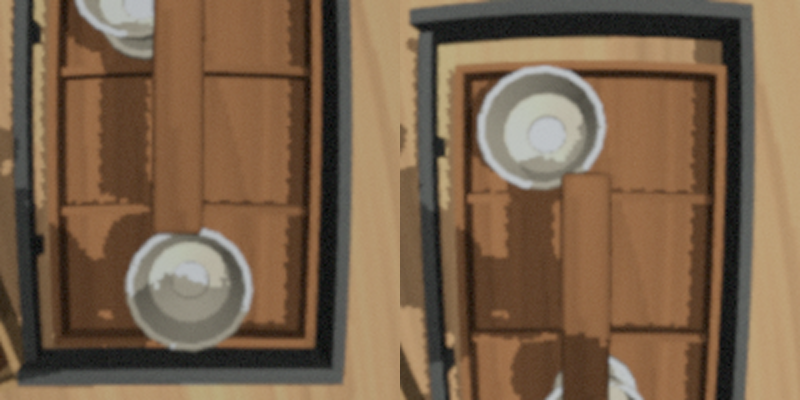

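```bash
cat > m3.py <<'E'
from h import *
np.set_printoptions(suppress=True,precision=1)
f3=pickle.load(open("w3.pkl","rb"));f4=pickle.load(open("w4.pkl","rb"))
p3=lambda x,y:(220+x/2-.25,y/2-.25); p4=lambda x,y:(220+(x-400)/2-.25,y/2-.25)
a=[wray(f3,*p3(*q),180) for q in((154,232),(203,232),(153,5),(206,5))]
b=[wray(f4,*p4(*q),180) for q in((564,174),(610,174),(561,350),(610,350))]
print("w3",np.array(a));print("w4",np.array(b))
lo=(a[0]+a[1])/2;hi=(b[0]+b[1])/2;print("ends",lo,hi,np.linalg.norm(hi-lo),(lo+hi)/2,np.degrees(np.arctan2(*(hi-lo)[[1,0]])))
r=[wray(f3,*p3(*q),99) for q in((55,346),(314,348))]+[wray(f4,*p4(*q),99) for q in((457,67),(727,67))]
print("rim",np.array(r),np.mean(r,0))
r=[wray(f3,*p3(*q),105) for q in((20,384),(344,382))]+[wray(f4,*p4(*q),105) for q in((412,12),(752,5))]
print("ledge",np.array(r),np.mean(r,0))
# triangulate the bar height: plane through the + edge lines seen in both, at tray y=0 station
for k,(i,j) in {"L":(0,2),"R":(1,3)}.items():
    # same y station: intersect edge planes of the two views
    A3=np.cross(wdir(f3,*p3(*[(154,232),(203,232),(153,5),(206,5)][i])),wdir(f3,*p3(*[(154,232),(203,232),(153,5),(206,5)][j])))
    print(k)
from cv2 import minAreaRect
W=None
for f in(f3,f4):
    z=f["z_map"].astype(float)
    for (u,v) in ((309,60),(313,110)):
        d=wdir(f,u,v);dc=d@f["R"].T; c=-f["R"].T@f["t"]; print("depth pt",u,v,c+d*z[v,u]/dc[2])
E
python3 m3.py
```

```text
w3 [[ 643.8 -116.5  180. ]
 [ 658.7 -119.4  180. ]
 [ 657.1  -44.4  180. ]
 [ 673.1  -47.6  180. ]]
w4 [[659.1 -39.4 180. ]
 [673.1 -42.1 180. ]
 [647.2 -94.9 180. ]
 [662.9 -97.8 180. ]]
ends [ 651.2 -118.   180. ] [666.1 -40.7 180. ] 78.6531843632836 [658.7 -79.3 180. ] 79.07970967481339
rim [[ 581.9 -161.4   99. ]
 [ 699.5 -184.7   99. ]
 [ 618.4   23.9   99. ]
 [ 736.     1.5   99. ]] [659.  -80.2  99. ]
ledge [[ 562.4 -174.6  105. ]
 [ 710.5 -201.5  105. ]
 [ 604.    54.2  105. ]
 [ 751.8   28.5  105. ]] [657.2 -73.3 105. ]
L
R
depth pt 309 60 [657.8 -83.8 181.7]
depth pt 313 110 [ 654.3 -114.9  180.1]
depth pt 309 60 [666.5 -14.3 110.3]
depth pt 313 110 [663.3 -55.2 181.3]
```

Both views agree: the bar centre is (658.7,-79.3) with top z≈180–181, and the rim centre is (659.0,-80.2). Yaw is -10.9° and the bar length measures 78.7 mm against 80. The grasp TCP is therefore (658.8,-79.8,322).

```bash
python3 -m inch '[[0,0,0.004,2.5,-0.15,0,1],[0,0,0,2.5,-0.15,0,1],[0,0,0,0,0,0,1],[0,0,0,0,0,0,1],[0,0,0,0,0,0,1]]'; python3 -m inch '[[0,0,0,0,0,2,1],[0,0,0,0,0,2,1],[0,0,0,0,0,1.4,1],[0,0,0,0,0,1.0,1],[0,0,0,0,0,1.0,1],[0,0,0,0,0,0.8,1],[0,0,0,0,0,0,1],[0,0,0,0,0,0,1]]'
python3 snap.py w5; python3 snap.py s5 scene; python3 -c "
from h import *
f=pickle.load(open('s5.pkl','rb'));print(f['s']['tcp_pos'],f['s']['eef_rot'])
cv2.imwrite('pics/s5c.png',cv2.resize(f['img'][120:280,215:375,::-1],None,fx=3.7,fy=3.7))"
```

```text
time: 5.18
tcp_pos: [659.1, -81.7, 405.3]
eef_rot: [2.424, 1.997, -0.0]
contact_force: [-0.2, -0.4, -0.2]
width: 85.5
time: 5.85
tcp_pos: [659.5, -80.9, 322.6]
eef_rot: [-2.424, -1.998, 0.0]
contact_force: [0.4, -0.7, 0.8]
width: 85.6
[659.79742377 -80.78604359 323.68525239] [2.42303656e+00 1.99752160e+00 1.30804693e-03]
```

```bash
sleep 0.1
```

```text
(no output)
```

View pics/w5.png

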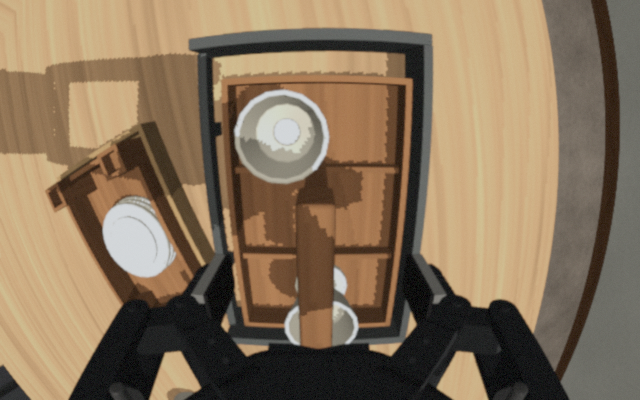

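View pics/s5c.png

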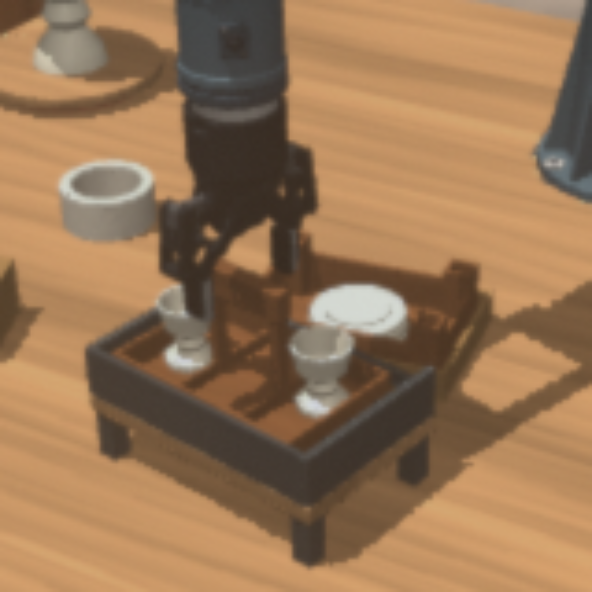

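The jaws straddle the bar and both cups are clear of the fingers. I'll close the gripper.

```bash
python3 -m inch '[[0,0,0,0,0,0,0.7],[0,0,0,0,0,0,0.5],[0,0,0,0,0,0,0.4],[0,0,0,0,0,0,0.3],[0,0,0,0,0,0,0.2],[0,0,0,0,0,0,0.1],[0,0,0,0,0,0,0],[0,0,0,0,0,0,0]]' 110;python3 -m inch '[[0,0,0,0,0,0,0],[0,0,0,0,0,0,0],[0,0,0,0,0,0,0],[0,0,0,0,0,0,0]]' 110; python3 -c "
from rig import telemetry as t
print(t.state())"
```

```text
time: 6.62
tcp_pos: [659.2, -80.6, 322.8]
eef_rot: [-2.423, -1.998, 0.001]
contact_force: [-4.3, 0.4, 3.4]
width: 14.3
time: 6.95
tcp_pos: [659.2, -80.6, 322.8]
eef_rot: [-2.424, -1.998, 0.001]
contact_force: [-4.9, 0.7, 4.7]
width: 14.3
{'time': 6.95, 'joint_pos': array([-3.00032586e-01,  4.49785957e-01,  1.43389756e+00, -7.23428668e-05,
        1.25875070e+00, -1.08017651e-01]), 'qvel': array([-1.25223382e-04, -1.46323546e-03,  4.63625911e-04,  1.20975015e-03,
        2.22272081e-05, -1.72465887e-04]), 'joint_efforts': array([-2.30401615e-01, -5.39549768e+01, -3.43927288e+01,  1.76528734e-01,
       -1.62447944e+00,  1.77972186e-03]), 'tcp_pos': array([659.21263837, -80.64380635, 322.80121828]), 'eef_rot': array([-2.42362300e+00, -1.99786744e+00,  8.16161605e-04]), 'contact_force': array([-4.87836478,  0.69980786,  4.73222016]), 'moment': array([0.18265995, 0.89934732, 0.01683052]), 'width': 14.299409061081699}
```

```bash
python3 -m inch '[[0,0,0,0,0,-0.2,0],[0,0,0,0,0,-0.4,0],[0,0,0,0,0,-0.8,0],[0,0,0,0,0,-1.2,0],[0,0,0,0,0,-1.2,0],[0,0,0,0,0,-1.2,0],[0,0,0,0,0,-0.8,0],[0,0,0,0,0,-0.4,0]]'; python3 -m inch '[[0,0,0,0,0,-0.2,0],[0,0,0,0,0,0,0],[0,0,0,0,0,0,0],[0,0,0,0,0,0,0]]'
python3 snap.py w6; python3 snap.py s6 scene; python3 -c "
from h import *
f=pickle.load(open('s6.pkl','rb'));print(f['s'])
cv2.imwrite('pics/s6c.png',cv2.resize(f['img'][120:280,215:375,::-1],None,fx=3.7,fy=3.7))"
```

```text
time: 7.62
tcp_pos: [659.9, -80.8, 387.6]
eef_rot: [2.422, 1.996, 0.003]
contact_force: [1.1, 0.1, -5.3]
width: 14.4
time: 7.95
tcp_pos: [659.2, -80.6, 385.7]
eef_rot: [-2.423, -1.997, 0.001]
contact_force: [0.2, 0.1, -5.8]
width: 14.5
{'time': 8.05, 'joint_pos': array([-3.00063230e-01,  3.91106028e-01,  1.38219468e+00, -1.85859874e-05,
        1.36977566e+00, -1.08050012e-01]), 'qvel': array([ 2.06220161e-03, -3.11382800e-03, -3.47563711e-03,  1.34035197e-03,
       -8.00737485e-05, -1.40968878e-02]), 'joint_efforts': array([ 9.13439377e-03, -5.89366972e+01, -3.81665683e+01, -1.95227115e-02,
        2.07826530e-02,  4.18653799e-04]), 'tcp_pos': array([659.2348719 , -80.66393882, 385.7800406 ]), 'eef_rot': array([-2.42320408e+00, -1.99748793e+00,  1.30323928e-03]), 'contact_force': array([-0.14472405,  0.25635932, -6.22196664]), 'moment': array([ 0.01671225, -0.00645212, -0.038804  ]), 'width': 14.472944487577458}
```

```bash
sleep 0.1
```

```text
(no output)
```

View pics/s6c.png

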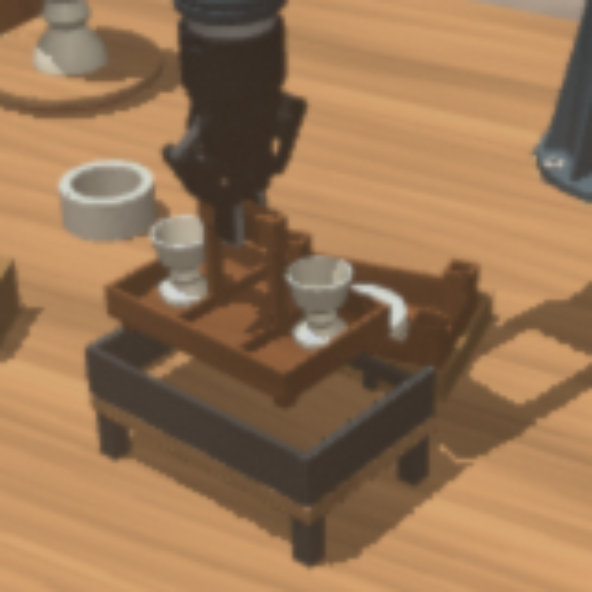

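View pics/w6.png

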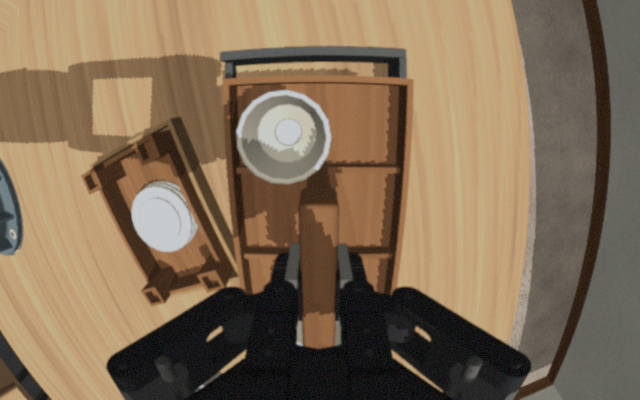

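The tray is up, level and clear of the rail and cheeks (tray z≈123), with both cups standing. I'll bring it forward gently, then turn it.

```bash
python3 -m inch '[[0,0,0,-0.13,-0.48,0,0],[0,0,0,-0.27,-0.96,0,0],[0,0,0,-0.4,-1.45,0,0],[0,0,0,-0.53,-1.93,0,0],[0,0,0,-0.53,-1.93,0,0],[0,0,0,-0.53,-1.93,0,0],[0,0,0,-0.53,-1.93,0,0],[0,0,0,-0.53,-1.93,0,0]]'; python3 -m inch '[[0,0,0,-0.53,-1.93,0,0],[0,0,0,-0.53,-1.93,0,0],[0,0,0,-0.4,-1.45,0,0],[0,0,0,-0.27,-0.96,0,0],[0,0,0,-0.13,-0.48,0,0],[0,0,0,0,0,0,0],[0,0,0,0,0,0,0]]'
python3 -m inch '[[0,0,-0.02,0,0,0,0],[0,0,-0.045,0,0,0,0],[0,0,-0.06,0,0,0,0],[0,0,-0.06,0,0,0,0],[0,0,-0.06,0,0,0,0],[0,0,-0.055,0,0,0,0],[0,0,-0.03,0,0,0,0],[0,0,-0.014,0,0,0,0]]';python3 -m inch '[[0,0,0,0,0,0,0],[0,0,0,0,0,0,0],[0,0,0,0,0,0,0]]'
python3 snap.py w7; python3 snap.py t7 top; python3 snap.py s7 scene; python3 -c "
from h import *
f=pickle.load(open('s7.pkl','rb'));print(f['s'])
cv2.imwrite('pics/s7c.png',cv2.resize(f['img'][120:280,215:375,::-1],None,fx=3.7,fy=3.7))"
```

```text
time: 8.72
tcp_pos: [528.4, -90.6, 386.5]
eef_rot: [-2.424, -1.998, 0.0]
contact_force: [0.7, -0.1, -5.2]
width: 14.5
time: 9.3
tcp_pos: [460.3, -96.2, 387.1]
eef_rot: [2.424, 1.997, 0.001]
contact_force: [0.3, 0.6, -6.0]
width: 14.3
time: 9.97
tcp_pos: [460.5, -96.0, 386.6]
eef_rot: [-2.043, -2.386, -0.0]
contact_force: [-0.0, 1.2, -4.9]
width: 14.0
time: 10.22
tcp_pos: [460.1, -96.0, 386.6]
eef_rot: [-2.047, -2.383, 0.0]
contact_force: [-0.3, 0.4, -4.5]
width: 14.3
{'time': 10.3667, 'joint_pos': array([-4.59147460e-01, -4.21413549e-02,  1.88163203e+00,  1.38218987e-05,
        1.30204907e+00, -6.10938464e-01]), 'qvel': array([ 0.00032257, -0.00169732, -0.00033337, -0.00029063,  0.00173907,
        0.01432085]), 'joint_efforts': array([ 1.20706661e-02, -3.47295785e+01, -3.70701420e+01, -2.13123928e-02,
       -9.67620326e-04,  3.64281201e-03]), 'tcp_pos': array([459.983283  , -95.99772542, 386.69305568]), 'eef_rot': array([2.04658417e+00, 2.38344211e+00, 4.08675639e-05]), 'contact_force': array([ 0.60249565,  0.03308051, -5.29572432]), 'moment': array([ 0.04179611, -0.02993522,  0.01072057]), 'width': 14.718335167990263}
```

```bash
sleep 0.1
```

```text
(no output)
```

View pics/s7c.png

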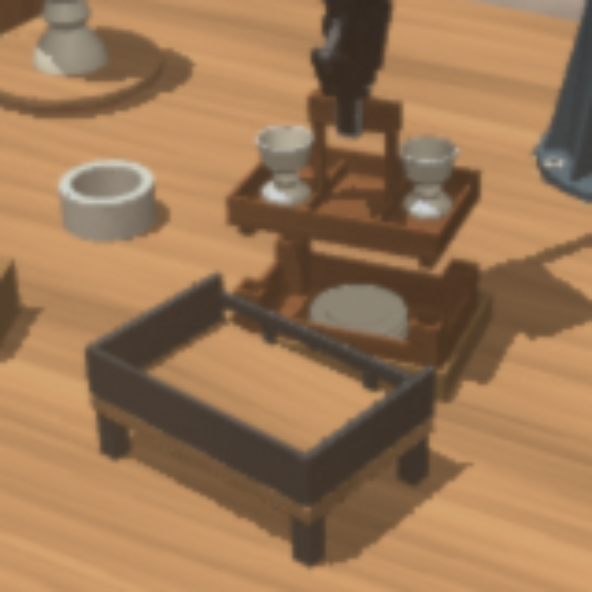

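View pics/w7.png

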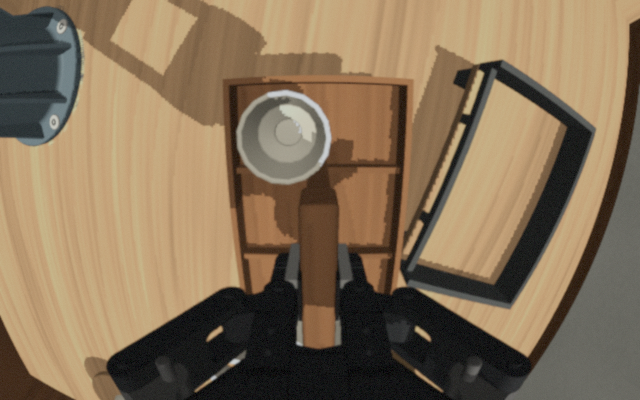

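The tray hovers level over the carton with both cups standing. I'll check its position relative to the TCP with the rim corners in w7.

```bash
python3 - <<'E'
from h import *
T=[]
for n in("w6","w7"):
    f=pickle.load(open(n+".pkl","rb"))
    for u in(218,383): T.append(cv2.resize(f["img"][70:110,u:u+40,::-1],(290,290),interpolation=cv2.INTER_NEAREST))
cv2.imwrite("pics/t67.png",np.vstack([np.hstack(T[:2]),np.hstack(T[2:])]))
E
sleep 0.1
```

```text
(no output)
```

View pics/t67.png

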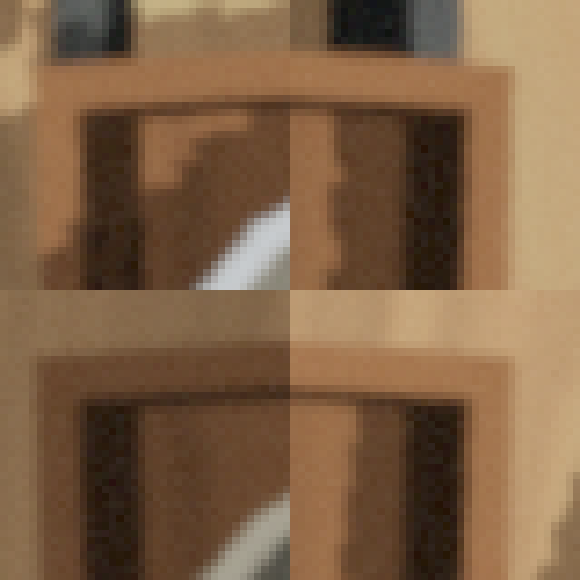

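```bash
python3 - <<'E'
from h import *
np.set_printoptions(suppress=True,precision=2)
for n in("w6","w7"):
    f=pickle.load(open(n+".pkl","rb"));s=f["s"];p=s["tcp_pos"];R=Ro.from_rotvec(s["eef_rot"]).as_matrix()
    z=p[2]-262.8+39
    L=wray(f,222.7,79.4,z);Q=wray(f,413.1,79.4,z)
    l=R.T@(L-p);q=R.T@(Q-p);print(n,"tool-frame corners",l,q,"width",np.hypot(*(q-l)[:2]),"centre x",(l+q)[0]/2-95,"y",(l+q)[1]/2,"yaw rel",np.arctan2(-(q-l)[0],(q-l)[1]))
    c=-f["R"].T@f["t"];print(" cam in tool",R.T@(c-p))
E
```

```text
w6 tool-frame corners [ 95.72 -60.43 223.91] [ 95.63  59.51 223.72] width 119.94582833860417 centre x 0.6727527015980712 y -0.4587354321366348 yaw rel 0.0007269716536945171
 cam in tool [80.44 -0.24 30.26]
w7 tool-frame corners [ 95.73 -60.21 223.81] [ 95.66  59.72 223.8 ] width 119.93069006893327 centre x 0.6934457530671807 y -0.24842023231838084 yaw rel 0.000617079504157035
 cam in tool [80.47  0.02 30.27]
```

The held tray is level and square, offset from the TCP by (0.7,-0.3) mm in tool axes, so the target TCP is about (456.2,-96.3). I'll shift there and go down to just above the towers.

```bash
python3 -m inch '[[0,0,0.0,0.01,-0.2,0.2,0],[0,0,0,0.01,-0.19,0.4,0],[0,0,0,0,0,0.8,0],[0,0,0,0,0,0.9,0],[0,0,0,0,0,0.9,0],[0,0,0,0,0,0.8,0],[0,0,0,0,0,0.6,0],[0,0,0,0,0,0.3,0]]'; python3 -m inch '[[0,0,0,0,0,0.1,0],[0,0,0,0,0,0,0],[0,0,0,0,0,0,0],[0,0,0,0,0,0,0]]'
python3 snap.py s8 scene;  python3 snap.py w8; python3 -c "
from h import *
f=pickle.load(open('w8.pkl','rb'));s=f['s'];print(s['tcp_pos'],s['eef_rot'],s['contact_force'],s['moment'],2*np.degrees(np.arctan2(s['eef_rot'][1],s['eef_rot'][0]))-90)
f=pickle.load(open('s8.pkl','rb'))
cv2.imwrite('pics/s8c.png',cv2.resize(f['img'][140:250,240:360,::-1],None,fx=5,fy=5,interpolation=cv2.INTER_CUBIC))"
```

```text
time: 11.03
tcp_pos: [455.7, -96.2, 336.1]
eef_rot: [-2.045, -2.382, 0.001]
contact_force: [-0.2, -1.4, -5.7]
width: 14.5
time: 11.37
tcp_pos: [456.3, -96.5, 337.2]
eef_rot: [2.046, 2.383, 0.0]
contact_force: [-0.0, 0.2, -5.3]
width: 14.2
[456.21418795 -96.47236122 337.14247876] [2.04579976e+00 2.38299036e+00 3.49615539e-04] [ 0.40056541  0.15000044 -6.12052254] [-0.01562109 -0.02676155  0.02408468] 8.707749506375094
```

```bash
sleep 0.1
```

```text
(no output)
```

View pics/s8c.png

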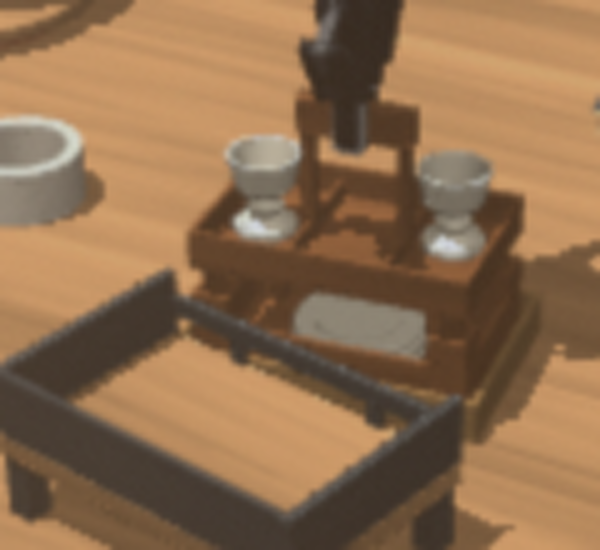

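View pics/w8.png

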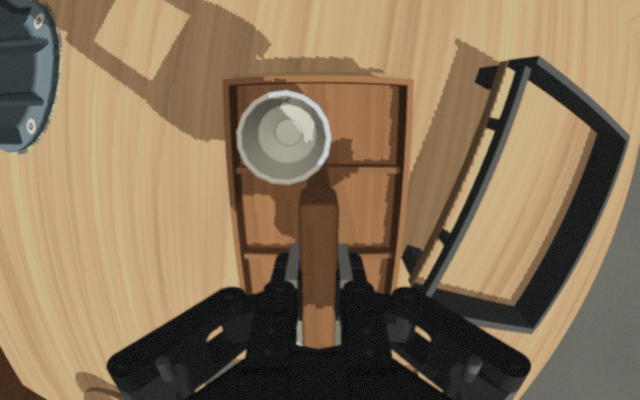

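The pose is on target, with the lugs about 7 mm above the tops. I'll go down in 1 mm rows and watch the force.

```bash
python3 -m inch '[[0,0,0,0,0,0.1,0],[0,0,0,0,0,0.1,0],[0,0,0,0,0,0.1,0],[0,0,0,0,0,0.1,0],[0,0,0,0,0,0.1,0],[0,0,0,0,0,0.1,0],[0,0,0,0,0,0.1,0],[0,0,0,0,0,0,0]]'; python3 -m inch '[[0,0,0,0,0,0.1,0],[0,0,0,0,0,0.1,0],[0,0,0,0,0,0,0]]'; python3 -m inch '[[0,0,0,0,0,0.1,0],[0,0,0,0,0,0.1,0],[0,0,0,0,0,0,0]]'
```

```text
time: 12.13
tcp_pos: [455.9, -96.4, 329.4]
eef_rot: [-2.046, -2.383, 0.0]
contact_force: [0.0, -0.1, -5.8]
width: 14.7
time: 12.38
tcp_pos: [456.0, -96.4, 327.5]
eef_rot: [-2.046, -2.383, 0.0]
contact_force: [-0.9, 0.3, -5.3]
width: 14.5
time: 12.63
tcp_pos: [456.0, -96.4, 325.5]
eef_rot: [-2.046, -2.383, 0.0]
contact_force: [0.1, 0.3, -6.3]
width: 14.3
```

There is no contact at tray z≈63, so the lugs are inside the sockets. I'll continue down to the seat.

```bash
python3 -m inch '[[0,0,0,0,0,0.1,0],[0,0,0,0,0,0.1,0],[0,0,0,0,0,0.1,0],[0,0,0,0,0,0,0]]'; python3 -m inch '[[0,0,0,0,0,0.1,0],[0,0,0,0,0,0.1,0],[0,0,0,0,0,0.1,0],[0,0,0,0,0,0,0]]'; python3 -m inch '[[0,0,0,0,0,0.1,0],[0,0,0,0,0,0,0],[0,0,0,0,0,0,0]]'
```

```text
time: 12.97
tcp_pos: [456.0, -96.3, 322.4]
eef_rot: [-2.046, -2.383, 0.0]
contact_force: [0.3, 1.4, -6.1]
width: 14.6
time: 13.3
tcp_pos: [456.0, -96.3, 319.4]
eef_rot: [-2.046, -2.383, 0.0]
contact_force: [-0.4, -0.4, -6.8]
width: 14.6
time: 13.55
tcp_pos: [456.0, -96.4, 318.6]
eef_rot: [-2.046, -2.384, 0.0]
contact_force: [0.3, -0.2, -5.0]
width: 14.3
```

```bash
python3 -m inch '[[0,0,0,0,0,0.05,0],[0,0,0,0,0,0,0],[0,0,0,0,0,0,0]]'; python3 -m inch '[[0,0,0,0,0,0.05,0],[0,0,0,0,0,0,0],[0,0,0,0,0,0,0]]'
```

```text
time: 13.8
tcp_pos: [456.0, -96.4, 318.2]
eef_rot: [2.046, 2.384, -0.0]
contact_force: [-0.1, -1.0, -5.3]
width: 14.3
time: 14.05
tcp_pos: [456.1, -96.4, 317.8]
eef_rot: [2.046, 2.384, 0.0]
contact_force: [-0.4, 0.2, -5.0]
width: 14.4
```

```bash
python3 -m inch '[[0,0,0,0,0,0.05,0],[0,0,0,0,0,0,0],[0,0,0,0,0,0,0]]'; python3 -m inch '[[0,0,0,0,0,0.05,0],[0,0,0,0,0,0,0],[0,0,0,0,0,0,0]]';  python3 -m inch '[[0,0,0,0,0,0.05,0],[0,0,0,0,0,0,0],[0,0,0,0,0,0,0]]'
```

```text
time: 14.3
tcp_pos: [456.1, -96.4, 317.7]
eef_rot: [2.046, 2.384, -0.0]
contact_force: [-3.6, 1.1, 3.3]
width: 14.2
time: 14.55
tcp_pos: [456.0, -96.4, 317.6]
eef_rot: [2.046, 2.384, -0.001]
contact_force: [-7.4, 2.8, 7.9]
width: 14.3
time: 14.8
tcp_pos: [456.0, -96.4, 317.6]
eef_rot: [2.046, 2.384, -0.001]
contact_force: [-9.5, 3.2, 11.4]
width: 14.6
```

Contact came at TCP z = 317.7, and 317.8 was predicted for fully seated. I'll relax the press, check, then open slowly.

```bash
python3 -m inch '[[0,0,0,0,0,-0.1,0],[0,0,0,0,0,0,0],[0,0,0,0,0,0,0]]' 20;python3 snap.py s9 scene;python3 snap.py w9;python3 -c "
from h import *
f=pickle.load(open('s9.pkl','rb'))
cv2.imwrite('pics/s9c.png',cv2.resize(f['img'][140:250,240:360,::-1],None,fx=5,fy=5,interpolation=cv2.INTER_CUBIC))"
```

```text
time: 15.05
tcp_pos: [456.1, -96.5, 317.6]
eef_rot: [2.046, 2.383, 0.0]
contact_force: [-4.2, 1.1, 5.2]
width: 14.3
```

```bash
sleep 0.1
```

```text
(no output)
```

View pics/s9c.png

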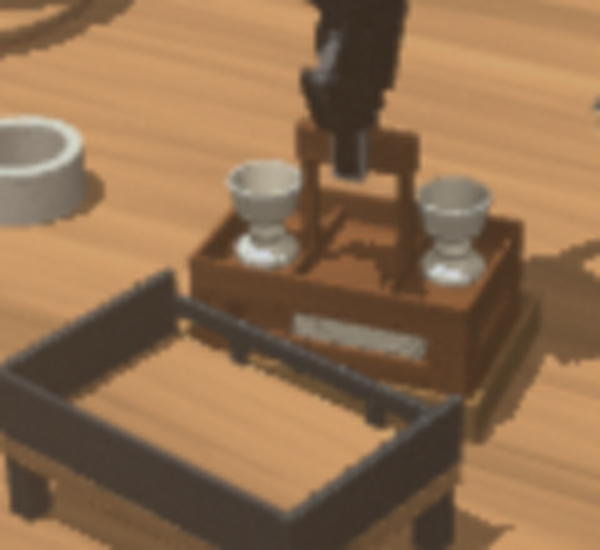

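The picture shows the upper tray flush on the lower one, with no gap at either end and both cups upright. I'll open the gripper slowly.

```bash
python3 -m inch '[[0,0,0,0,0,0,0.2],[0,0,0,0,0,0,0.3],[0,0,0,0,0,0,0.4],[0,0,0,0,0,0,0.5],[0,0,0,0,0,0,0.65],[0,0,0,0,0,0,0.8],[0,0,0,0,0,0,1],[0,0,0,0,0,0,1]]' 20; python3 -m inch '[[0,0,0,0,0,0,1],[0,0,0,0,0,0,1],[0,0,0,0,0,0,1]]'; python3 snap.py w10
```

```text
time: 15.82
tcp_pos: [456.1, -96.4, 317.2]
eef_rot: [2.046, 2.384, 0.0]
contact_force: [0.8, 1.1, -0.1]
width: 85.3
time: 16.07
tcp_pos: [456.1, -96.4, 317.2]
eef_rot: [2.046, 2.384, -0.0]
contact_force: [0.0, -0.9, -0.3]
width: 85.8
```

```bash
sleep 0.1
```

```text
(no output)
```

View pics/w10.png

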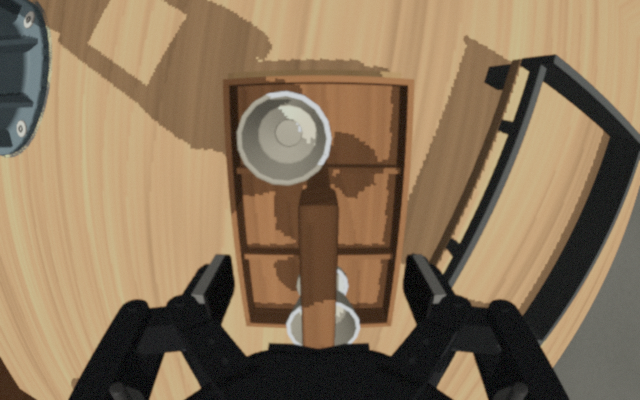

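The fingers are fully clear of the bar and the cups stand. I'll retreat straight up and then check.

```bash
python3 -m inch '[[0,0,0,0,0,-0.5,1],[0,0,0,0,0,-1,1],[0,0,0,0,0,-2,1],[0,0,0,0,0,-2.5,1],[0,0,0,0,0,-2.5,1],[0,0,0,0,0,-1.5,1],[0,0,0,0,0,0,1],[0,0,0,0,0,0,1]]'; python3 -m inch '[[0,0,0,-3,0,0,1],[0,0,0,-3,0,0,1],[0,0,0,-3,0,0,1],[0,0,0,0,0,0,1],[0,0,0,0,0,0,1]]'; python3 snap.py w11;python3 snap.py s11 scene;python3 snap.py t11 top;python3 -c "
from h import *
f=pickle.load(open('s11.pkl','rb'))
cv2.imwrite('pics/s11c.png',cv2.resize(f['img'][140:250,240:360,::-1],None,fx=5,fy=5,interpolation=cv2.INTER_CUBIC))"
```

```text
time: 16.78
tcp_pos: [456.2, -96.5, 418.7]
eef_rot: [2.044, 2.381, 0.001]
contact_force: [-0.6, -1.2, -0.1]
width: 85.3
time: 17.2
tcp_pos: [469.3, -186.3, 415.7]
eef_rot: [-2.047, -2.379, 0.0]
contact_force: [0.2, 0.0, 1.5]
width: 85.6
```

```bash
sleep 0.1
```

```text
(no output)
```

View pics/s11c.png

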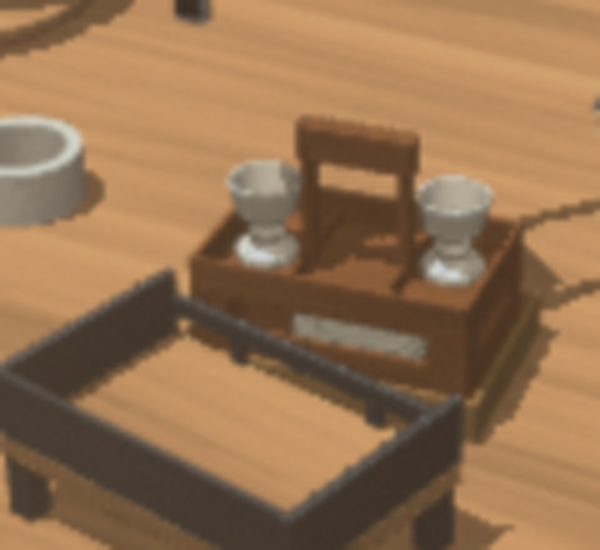

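View pics/w11.png

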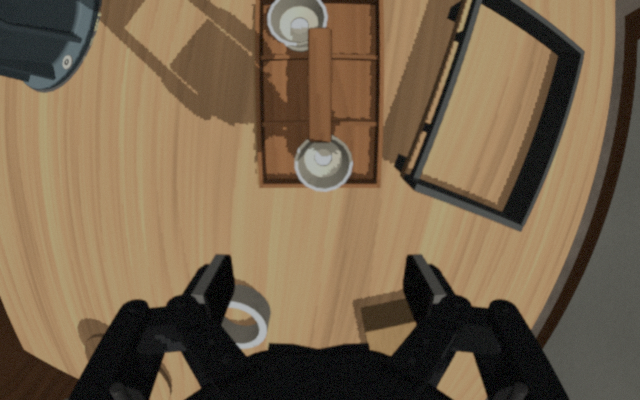

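View pics/t11.png

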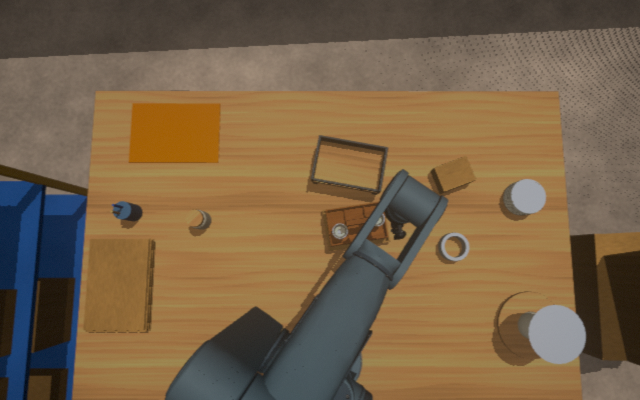

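The tray is flush and the cups stand. The jar, tape and box are where they were, at pixels (199,219), (454,248) and (453,177). One last numeric check of height and level from the wrist depth.

```bash
python3 - <<'E'
from h import *
np.set_printoptions(suppress=True,precision=4)
f=pickle.load(open("w11.pkl","rb"));z=f["z_map"].astype(float)
def pts(u0,u1,v0,v1):
    o=[]
    for v in range(v0,v1):
        for u in range(u0,u1):
            if z[v,u]>0:
                d=wdir(f,u,v);o.append(-f["R"].T@f["t"]+d*z[v,u]/(d@f["R"].T)[2])
    return np.array(o)
b=pts(312,329,35,135);b=b[b[:,2]>165];print("bar",b.mean(0),np.median(b[:,2]))
a=np.vstack([pts(270,303,66,118),pts(340,372,66,118),pts(335,372,10,52),pts(270,290,132,175),pts(356,374,132,175)])
c=a[abs(a[:,2]-72)<12]
for _ in range(4):
    q=np.c_[c[:,:2]-c[:,:2].mean(0),np.ones(len(c))];w=np.linalg.lstsq(q,c[:,2],rcond=None)[0];r=c[:,2]-q@w;c=c[abs(r)<5]
print("floor plane slope,height",w,len(c),r.std())
E
```

```text
bar [456.2555 -95.6788 175.5056] 175.51015116767968
floor plane slope,height [-0.0002 -0.0011 72.5458] 6539 0.7606921621417668
```

```bash
python3 -c "
from rig import job_done
print(job_done())"
```

```text
the job is handed in; nothing more can be done
None
```

The cup tray is seated on the lower tray in the carton, with all four lugs in their sockets and both cups standing. I let go, backed the gripper away and handed the job in at about 17 s of the 72 s allowed; it gives no verdict, so what follows is my own checks.

**What I did:** I found the sockets (lower tray at 455.8, -95.7 mm, yaw 0.152 rad) and the bridge handle from two wrist-camera views each. I gripped the handle, lifted the tray to about 123 mm (clear of the rail), brought it forward and turned it 0.344 rad. I then lowered it in steps of 1 mm and finally 0.5 mm. Nothing touched until the tool was at z = 317.7 mm; 317.8 had been predicted for fully seated.

**Last checks:**

| Check | Measured | Expected |
|---|---|---|
| Handle top height | 175.5 mm | 175 mm |
| Tray floor height | 72.5 mm | 72 mm |
| Tray tilt | about 0.001 rad | under 0.03 rad |
| Handle centre, lower tray at (455.8, -95.7) | (456.3, -95.7) mm | same point |

- **Bystanders:** the jar, tape roll and box look unmoved in the overhead picture.
- **Disagreements:** the early overhead depth estimates of the handle and sockets were 2–4 mm off the wrist-camera values, so I used the wrist camera. A sideways force of up to about 10 N showed while the tray was pressed home; it dropped to zero on release.
- **Failures:** none of the checks failed.

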